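Set a mould on the cooling stand

ROBOT

A 6-joint arm with a two-finger parallel gripper is mounted at the origin on the work surface. World frame = base frame: x ahead of the robot, y to its left, z up, the work surface at z = 0. Lengths are in m, angles in rad, forces in N, time in s.
With the tool pointing down it reaches from about 0.3 to 0.875 m from the base axis. Payload 4.2 kg.
Tool frame: the origin (TCP) lies between the finger pads; the fingertips stand 11 mm ahead of it and the grasp point (between the pads) lies 8 mm behind it (env.tips_ahead is the distance from the TCP to the fingertips, in m); z points along the fingers, y is the line along which they close (so a half turn about z gives the same grasp; the last joint's range is limited). The gripper opens to 85 mm and grips with 20 to 120 N. Pads are 22 mm wide; open, the fingers measure 114 mm over their backs; the gripper's body (76 mm by 85 mm) begins 54 mm behind the grasp point. The pads swing forward as they close: fully open they stand 13 mm farther back than shut.
Start: joints at [1.182, 0.32, 1.565, -0, 1.257, -0.02], TCP at [0.207, 0.536, 0.242] pointing down, gripper open.
Joint ranges: [-3.11, 3.11], [-0.84, 2.01], [0.21, 2.61], [-1.34, 4.49], [0.05, 2.63], [-2.56, 2.56]. Speed limits (rad/s): [2.57, 2.57, 3.14, 3.14, 3.14, 3.14].

INTERFACE

Orientations are given as a unit quaternion [w, x, y, z].
In Python, from bench import env gives the robot as it stands.
- The arm moves only by the tool play_rows, never from a script. Its argument "moves" is a list of rows, each a list of 7 numbers: the shift along the tool's x, y, z in cm, then the turn, a rotation vector about the tool's x, y, z in degrees, then the opening, from 0 (shut) to 1 (fully open). A call has 1 to 5 rows; each row is the pose to reach, as a shift and turn from the pose commanded when the call began, along the tool's axes at that moment; what a row does not reach only later rows make up. A row lasts 1/10 s, in which the tool goes at most 50 mm and 8.59 degrees, less where a joint would pass 70% of its speed; a pose out of reach is approached as far as the arm can. A call with a gripper value outside its range is refused whole. The fingers move at their own pace and stop on an object; the grip force is fixed at half the most. Time passes only in rows, so rows that repeat a pose let the fingers close. It gives the time, the measured TCP pose, the force, the opening and the grip force at its end, in the units of the state.
- env.sense(): the state, without advancing time (a new reading comes with each control period).
- env.capture(name): name is "side" or "top" or "wrist"; returns a dict with "frame" (480x640x3 uint8, red, green, blue), "mtx" (3x3 intrinsics, pixels), "extrinsics" (4x4, takes a point from camera to world coordinates); the wrist camera has in their place "T_tool_cam" (4x4, takes a point from camera to tool coordinates, whose origin is the TCP and whose axes are the flange's). Camera axes: x right, y down, z forward; pixel columns grow to the right and rows downward; lengths in m; the calibration is good to about 2 mm. A picture is of the moment at which its call begins: read the wrist's pose just before it. There is no depth.
- env.job_done(): hands the job in; it is judged then, once.
The state is a dict: "time_s": time; "qpos": joint angles; "joint_vel": joint speeds; "tau": joint torques, N m; "ee_pos": TCP position; "eef_rot": TCP orientation; "force": force on the tool from outside, world axes, zero at the start; "moment": the same for the moment, N m; "width": finger opening in m; "gripper_force": force on a finger pad.
Only numpy, scipy, OpenCV 4.12 (cv2) and the standard library are available. Lean on these libraries where they do the work, as an engineer would, in place of code of your own. Each camera call takes 0.05 s, during which the arm holds its last target. There are 200 camera calls.

TASK

Somebody left a spanner lying across the two rails of the cooling stand: lay it flat in the tool tray. Then set the long aluminium mould gently across both bare rails to cool, sprue hole still up, centred over the rails in both directions and square to them, and let go. Leave the short mould, the jar and the screwdriver where they are.

Things in the scene. Friction and masses are not known exactly. Their poses are not given: they have to be found in the camera images.
- stand: Cooling stand, fixed to the bench: dark steel base plate 90 (x) x 130 (y) x 8 mm with two narrow upright steel rails (flat bars). The rails stand at y = +35 and -35 mm; each is 8 mm thick (y), only 30 mm long (x, centred on x = 0), and its flat top is 90 mm above the bench. 62 mm of free space between the rails, above the base plate. Origin: centre of the underside, on the bench; z up.
- rails_mid (a point): Point midway between the tops of the two rails, 90 mm above the bench, axes as the stand's. The mould belongs centred here, its length along the stand's y, bridging the rails.
- mould: The long mould: plain aluminium block in two halves, 110 (x) x 50 (y) x 40 (z) mm, about 0.6 kg (varies), with a fine dark parting line along the middle and a small brass-rimmed sprue hole in the middle of its top. Starts flat on the bench, sprue hole up. Origin: centre of the underside; x along its length, z up. Its two ends are alike.
- spanner: Double open-ended steel spanner, 180 mm long (x), 8 mm thick (z), about 0.13 kg. Shank 14 mm wide and about 118 mm long, both heads 34 mm wide and alike. Starts lying flat, loose, on the tops of the two rails. Origin: midway along its length, on its underside; x along its length, z up.
- tray: Shallow open grey tool tray, fixed to the bench: outside 240 (x) x 110 (y) x 25 (z) mm, walls and floor 4 mm thick, empty. Its long side is roughly towards the robot's x. Origin: centre of the underside; x along its length, z up.
- short_mould: Bystander: a short aluminium mould 60 (x) x 50 (y) x 40 (z) mm, like the long one but too short for the stand; lies loose on the bench. Origin: centre of the underside.
- jar: Bystander: whitish translucent jar with a white cap, 70 mm diameter, 85 mm tall, standing loose. Origin: centre of the underside.
- driver: Bystander: screwdriver, 200 mm long, lying loose on the bench, its length roughly along y.
Not all that is in view belongs to the job. What is shaped like the mould but red is not meant. Several things have the shape of the spanner; the one meant has the colours described above.

How it is judged:
By the outcome, as a careful person would: the job done as asked, in the order asked, and still so for the second after the job is handed in, with the robot touching nothing.
It also fails if it takes over 72 s, if anything falls off the work surface, if the arm or the gripper's body presses on something with over 40 N, if the wrist force passes 120 N, or if a joint passes its speed limit or range.

## Working session

There is one attempt and no reset: what is moved stays moved. The work goes in short steps, Python scripts to look and compute and a tool call to move; the robot and the scene stay as the last step left them, time stands still between calls to the robot, and variables do not carry over. Pictures are saved under pics/ and viewed, at most 13 in all, crops included, and the job is handed in when it is done.

Besides the shell and the picture viewer there is one more tool, called after "Call:" by a JSON object that holds its "api" and its "payload", one argument or row to a line. play_rows: Moves the arm, as the interface text tells. Its arguments: {"type":"object","properties":{"moves":{"type":"array"}},"required":["moves"]}

```bash
ls; mkdir -p pics; cat > h.py <<'E'
import numpy as np, cv2, pickle
from bench import env
from scipy.spatial.transform import Rotation as R
def snap(n,f):
    s=env.sense(); c=env.capture(n); cv2.imwrite(f'pics/{f}.png',c['frame'][:,:,::-1])
    if 'extrinsics' in c: T=np.array(c['extrinsics'])
    else:
        W=np.eye(4); q=s['eef_rot']; W[:3,:3]=R.from_quat([q[1],q[2],q[3],q[0]]).as_matrix(); W[:3,3]=s['ee_pos']; T=W@np.array(c['T_tool_cam'])
    pickle.dump((np.array(c['mtx']),T,c['frame']),open(f'pics/{f}.pkl','wb')); return T
def load(f): return pickle.load(open(f'pics/{f}.pkl','rb'))
def ray(f,p):
    K,T,_=load(f); d=T[:3,:3]@np.linalg.solve(K,[p[0],p[1],1.]); return T[:3,3],d
def onz(f,p,z):
    o,d=ray(f,p); return o+d*(z-o[2])/d[2]
def tri(obs):
    A=np.zeros((3,3));b=np.zeros(3);L=[ray(*o) for o in obs]
    for o,d in L:
        d=d/np.linalg.norm(d);P=np.eye(3)-np.outer(d,d);A+=P;b+=P@o
    x=np.linalg.solve(A,b); return x,[np.linalg.norm(np.cross(x-o,d/np.linalg.norm(d))) for o,d in L]
def proj(f,X):
    K,T,_=load(f); c=T[:3,:3].T@(np.array(X)-T[:3,3]); u=K@c; return u[:2]/u[2]
def crop(f,x0,y0,x1,y1,s,name):
    im=load(f)[2][y0:y1,x0:x1,::-1]; cv2.imwrite(f'pics/{name}.png',cv2.resize(im,None,fx=s,fy=s,interpolation=cv2.INTER_CUBIC))
E
python3 - <<'E'
from h import *
np.set_printoptions(precision=4,suppress=True)
for n in ['side','top']:
    print(snap(n,n+'0')); print(load(n+'0')[0])
a=load('top0')[2];b=load('side0')[2]
print(env.sense())
E
```

```text
pics
[[-0.9884 -0.1259  0.0844  0.5086]
 [-0.1504  0.7452 -0.6496  0.7446]
 [ 0.0189 -0.6548 -0.7555  0.8732]
 [ 0.      0.      0.      1.    ]]
[[502.0175   0.     321.8242]
 [  0.     502.0175 240.6269]
 [  0.       0.       1.    ]]
[[ 0.0038 -0.9821  0.1884  0.3982]
 [-0.9999 -0.0008  0.0159  0.0449]
 [-0.0154 -0.1884 -0.982   1.1152]
 [ 0.      0.      0.      1.    ]]
[[532.6837   0.     328.5678]
 [  0.     532.6837 236.9204]
 [  0.       0.       1.    ]]
{'time_s': 0.1, 'qpos': array([ 1.182 ,  0.3202,  1.5655, -0.    ,  1.2574, -0.02  ]), 'joint_vel': array([-0.0017, -0.0017, -0.0031,  0.0001, -0.0008,  0.0013]), 'tau': array([  0.0024, -41.6411, -23.4707,  -0.    ,   0.0049,  -0.    ]), 'ee_pos': array([0.2071, 0.536 , 0.2416]), 'eef_rot': array([-0.0002,  0.1833,  0.9831, -0.0008]), 'force': array([0.7397, 0.116 , 0.7839]), 'moment': array([-0.0114,  0.0035, -0.0156]), 'gripper_force': 0.0, 'width': 0.0853923979828}
```

View pics/top0.png

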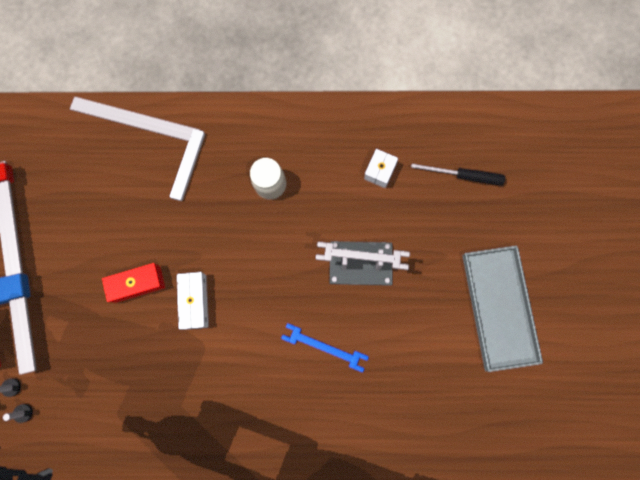

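View pics/side0.png

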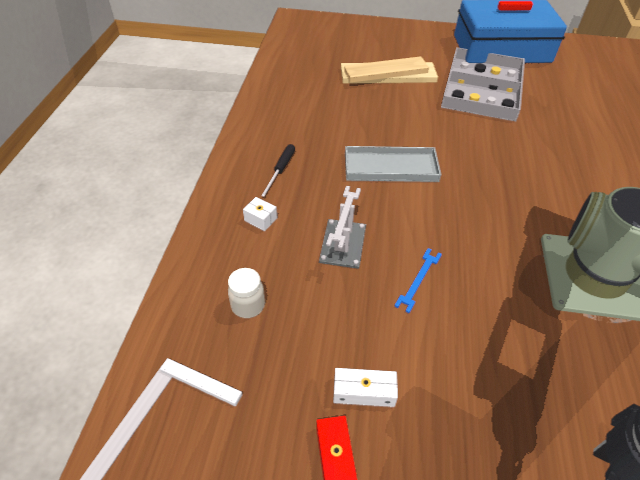

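Top view: the long mould is the white block at (191,300), the red block at (131,282) is a decoy, and the short mould is at (381,168). The steel spanner lies on the stand at (362,256); the blue one at (325,347) is a decoy. The tray is at (502,308). In the side view the mould is at (366,387), the spanner at (344,218) and the tray at (392,164). I choose the white 110 mm block and the steel spanner on the stand, and check both in close crops.

```bash
python3 - <<'E'
from h import *
def comp(f,a,b,name):
    im=load(f)[2][:,:,::-1]
    P=[cv2.resize(im[y0:y1,x0:x1],None,fx=s,fy=s,interpolation=cv2.INTER_CUBIC) for x0,y0,x1,y1,s in (a,b)]
    H=max(p.shape[0] for p in P)
    P=[cv2.copyMakeBorder(p,0,H-p.shape[0],0,0,cv2.BORDER_CONSTANT) for p in P]
    o=np.hstack(P);print(o.shape);cv2.imwrite(f'pics/{name}.png',o)
comp('top0',(310,235,415,290,5),(170,265,215,335,6),'c1')
comp('side0',(315,180,375,270,6),(325,360,405,415,5),'c2')
E
```

```text
(420, 795, 3)
(540, 760, 3)
```

View pics/c1.png

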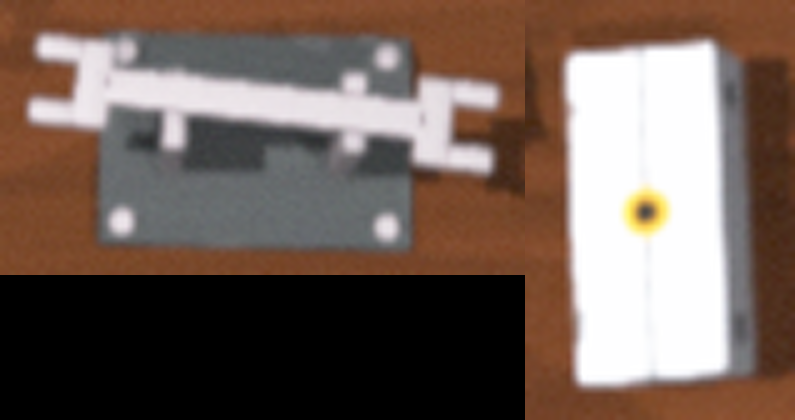

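View pics/c2.png

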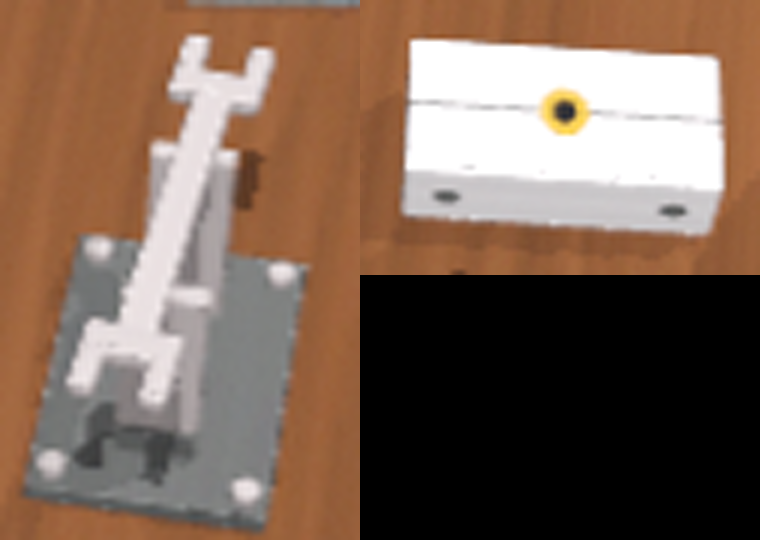

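Crops: the steel spanner's shank runs from (105,87) to (420,117) in the top crop and from (140,325) to (213,92) in the side crop. The stand's four base screws and the mould's four top corners and brass sprue are clear in both, and both choices are confirmed.

```bash
python3 - <<'E'
from h import *
np.set_printoptions(precision=4,suppress=True)
def P(u,v,x0,y0,s): return (x0+(u+.5)/s-.5, y0+(v+.5)/s-.5)
T=lambda u,v:('top0',P(u,v,310,235,5)); S=lambda u,v:('side0',P(u,v,315,180,6))
TM=lambda u,v:('top0',P(u-525,v,170,265,6)); SM=lambda u,v:('side0',P(u-360,v,325,360,5))
def g(name,prs):
    X=[]
    for a,b in prs:
        x,r=tri([a,b]);X.append(x);print(name,x,r[0])
    return np.array(X)
s=g('screw',[(T(125,52),S(50,463)),(T(387,57),S(98,247)),(T(387,227),S(282,273)),(T(122,221),S(245,490))])
print('stand c',s.mean(0)); d=s[0]+s[3]-s[1]-s[2];print('y yaw deg',np.degrees(np.arctan2(-d[0],d[1])))
c=g('corner',[(T(97,37),S(23,493)),(T(411,40),S(85,237)),(T(411,247),S(307,265)),(T(97,243),S(265,527))]);print(c.mean(0));d=c[0]+c[3]-c[1]-c[2];print('y yaw deg',np.degrees(np.arctan2(-d[0],d[1])))
w=g('span',[(T(105,87),S(140,325)),(T(420,117),S(213,92))]);print(w.mean(0));d=w[0]-w[1];print('yaw',np.degrees(np.arctan2(d[1],d[0])),np.linalg.norm(d))
m=g('mould',[(TM(565,53),SM(406,168)),(TM(713,41),SM(411,40)),(TM(728,375),SM(719,58)),(TM(578,386),SM(721,190)),(TM(646,211),SM(565,111))])
# TL in top=(x+,y+), near side camera, left
print(m[:4].mean(0)); d=m[0]+m[1]-m[2]-m[3];print('yaw',np.degrees(np.arctan2(d[1],d[0])),np.linalg.norm(d)/2)
# tray rim corners from both full views
t=g('tray',[(('top0',(464,254)),('side0',(346,148))),(('top0',(517,247)),('side0',(346,148))),(('top0',(488,371)),('side0',(440,181)))])
for p in [(464,254),(517,247),(541,363),(488,371)]: print(onz('top0',p,.025))
for p in [(346,148),(437,147),(440,181),(347,182)]: print(onz('side0',p,.025))
E
```

```text
screw [0.5941 0.0499 0.0111] 0.0013780724736634914
screw [ 0.5917 -0.0601  0.0123] 0.0012685386433083374
screw [ 0.5197 -0.0588  0.0119] 0.0007073393564096442
screw [0.5222 0.051  0.0117] 0.000903491283093155
stand c [ 0.5569 -0.0045  0.0118]
y yaw deg -1.2526265061050486
corner [0.6018 0.0617 0.0062] 0.0018106793734770812
corner [ 0.5992 -0.0708  0.0058] 0.0002928264987870353
corner [ 0.5111 -0.069   0.0075] 1.2427755116143652e-05
corner [0.5134 0.0615 0.005 ] 0.0006655855356251362
[ 0.5564 -0.0041  0.0061]
y yaw deg -1.0702291544062417
span [0.564  0.0572 0.1015] 0.0009436350784697944
span [ 0.5527 -0.0641  0.099 ] 0.0007607043877237796
[ 0.5583 -0.0034  0.1002]
yaw 84.66603859333676 0.12180412321976643
mould [0.5283 0.3723 0.0407] 2.2821528774511265e-05
mould [0.533  0.3227 0.038 ] 0.00011968012069715699
mould [0.4217 0.3121 0.038 ] 0.000843421100712035
mould [0.4181 0.3619 0.0384] 0.0010885243637320718
mould [0.4753 0.342  0.0398] 0.00024293197997453066
[0.4753 0.3422 0.0388]
yaw 5.406981590321596 0.11128669881407073
tray [ 0.5682 -0.1953  0.1207] 0.011669041503560776
tray [ 0.589  -0.3301  0.0155] 0.0008809632878410648
tray [ 0.3355 -0.2616 -0.0026] 0.00030954458726217615
[ 0.5717 -0.2171  0.025 ]
[ 0.5864 -0.3267  0.025 ]
[ 0.3532 -0.3595  0.025 ]
[ 0.3373 -0.2541  0.025 ]
[ 0.589  -0.3185  0.025 ]
[ 0.3483 -0.3652  0.025 ]
[ 0.3407 -0.2299  0.025 ]
[ 0.5706 -0.1863  0.025 ]
```

```bash
cat >> h.py <<'E'
def go(x,y,z,yaw):
    """tool-frame shift (cm) and turn (deg) to put TCP at x,y,z, pointing down, tool-y at yaw deg"""
    s=env.sense();q=s['eef_rot'];W=R.from_quat([q[1],q[2],q[3],q[0]])
    a=np.radians(yaw);Y=np.array([np.cos(a),np.sin(a),0]);Z=np.array([0,0,-1.]);G=R.from_matrix(np.c_[np.cross(Y,Z),Y,Z])
    print(np.round(W.inv().apply(np.array([x,y,z])-s['ee_pos'])*100,2),np.round((W.inv()*G).as_rotvec(degrees=True),2))
E
python3 -c "
from h import *
go(.558,-.003,.24,-5.3)"
```

```text
[-52.16 -37.63   0.21] [-8.000e-02  6.000e-02  7.417e+01]
```

Call:
{"api": "play_rows", "payload": {
  "moves": [
    [-4,-2.9,0,0,0,5.7,1],
    [-8,-5.8,0,0,0,11.4,1],
    [-12,-8.7,0,0,0,17.1,1],
    [-16,-11.6,0,0,0,22.8,1],
    [-20,-14.5,0.1,0,0,28.5,1]
  ]
}}

```text
time_s: 0.6
ee_pos: [0.3421, 0.3272, 0.2412]
eef_rot: [0.0, 0.421, 0.907, -0.0]
force: [1.3, 0.2, -0.3]
width: 0.0851
gripper_force: 0.0
```

```bash
python3 -c "
from h import *
go(.558,-.003,.24,-5.3)"
```

```text
[-39.16  -4.81   0.12] [0.000e+00 1.000e-02 4.547e+01]
```

Call:
{"api": "play_rows", "payload": {
  "moves": [
    [-4,-0.5,0,0,0,5,1],
    [-8,-1,0,0,0,10,1],
    [-12,-1.5,0,0,0,15,1],
    [-16,-2,0,0,0,20,1],
    [-20,-2.5,0,0,0,25,1]
  ]
}}

```text
time_s: 1.1
ee_pos: [0.4525, 0.1588, 0.241]
eef_rot: [-0.0, 0.608, 0.794, -0.0]
force: [-0.3, 0.7, 0.2]
width: 0.0855
gripper_force: 0.0
```

```bash
python3 -c "
from h import *
go(.558,-.003,.24,-5.3)"
```

```text
[-18.38   5.96   0.1 ] [-0.03 -0.   20.46]
```

Call:
{"api": "play_rows", "payload": {
  "moves": [
    [-4.6,1.5,0,0,0,5.1,1],
    [-9.2,3,0,0,0,10.2,1],
    [-13.8,4.5,0,0,0,15.3,1],
    [-18.4,6,0,0,0,20.5,1],
    [-18.4,6,0,0,0,20.5,1]
  ]
}}

```text
time_s: 1.6
ee_pos: [0.5612, -0.0057, 0.2403]
eef_rot: [0.001, 0.74, 0.672, -0.0]
force: [-0.2, 0.4, -0.5]
width: 0.0856
gripper_force: 0.0
```

```bash
python3 -c "
from h import *
go(.558,-.003,.086,-5.3)
T=snap('wrist','w1'); print(T); print(load('w1')[0])
for p in [(.5583,-.0034,.098),(.5640,.0572,.098),(.5527,-.0641,.098)]: print(proj('w1',p))
"
```

```text
[ 0.26 -0.36 15.43] [ 0.05  0.1  -0.21]
[[ 9.95406572e-01 -9.10486797e-02 -2.95955148e-02  5.67913683e-01]
 [-9.57377917e-02 -9.46073608e-01 -3.09481832e-01  7.38334937e-02]
 [ 1.78376710e-04  3.10893658e-01 -9.50444686e-01  3.72092688e-01]
 [ 0.00000000e+00  0.00000000e+00  0.00000000e+00  1.00000000e+00]]
[[333.64953548   0.         323.51277328]
 [  0.         333.64953548 243.30754967]
 [  0.           0.           1.        ]]
[320.90606929 230.09994909]
[320.55991454 156.5339198 ]
[321.32918311 294.58512277]
```

View pics/w1.png

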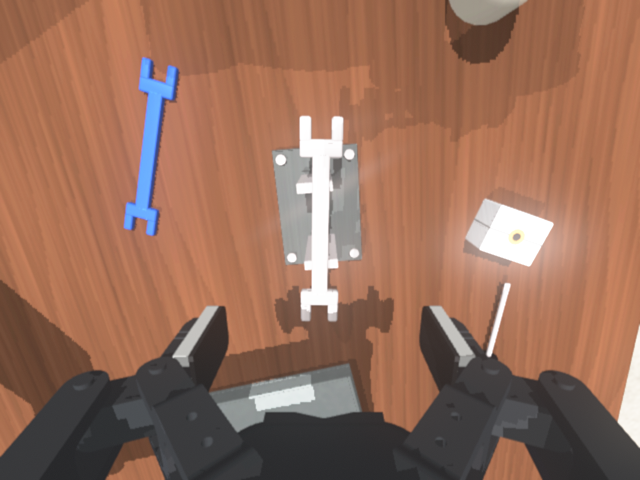

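The wrist picture shows the steel shank along u≈320 from v≈156 to 291, with the rails at v≈187 and 265. This matches the prediction to 1–3 px, so I descend.

Call:
{"api": "play_rows", "payload": {
  "moves": [
    [0.2,-0.3,4,0,0,0,1],
    [0.2,-0.3,8,0,0,0,1],
    [0.2,-0.3,12,0,0,0,1],
    [0.2,-0.3,15.2,0,0,0,1],
    [0.2,-0.3,15.2,0,0,0,1]
  ]
}}

```text
time_s: 2.15
ee_pos: [0.5516, 0.0025, 0.0852]
eef_rot: [-0.004, 0.737, 0.675, -0.004]
force: [-0.9, -0.2, 0.3]
width: 0.0854
gripper_force: 0.0
```

Call:
{"api": "play_rows", "payload": {
  "moves": [
    [0,0,0,0,0,0,0],
    [0,0,0,0,0,0,0],
    [0,0,0,0,0,0,0],
    [0,0,0,0,0,0,0],
    [0,0,0,0,0,0,0]
  ]
}}

```text
time_s: 2.65
ee_pos: [0.5566, 0.0012, 0.0904]
eef_rot: [0.001, 0.738, 0.675, 0.001]
force: [-2.0, 0.7, 17.3]
width: 0.0127
gripper_force: 52.4
```

Call:
{"api": "play_rows", "payload": {
  "moves": [
    [0,0,0,0,0,0,0],
    [0,0,0,0,0,0,0],
    [0,0,0,0,0,0,0],
    [0,0,0,0,0,0,0],
    [0,0,0,0,0,0,0]
  ]
}}

```text
time_s: 3.15
ee_pos: [0.5567, 0.0012, 0.0905]
eef_rot: [0.001, 0.738, 0.675, 0.001]
force: [-0.1, 0.2, 5.8]
width: 0.0123
gripper_force: 58.7
```

Gripped, but the tips reach 10 mm under the spanner, which is too low for the tray floor. I regrasp higher while it still rests on the rails.

Call:
{"api": "play_rows", "payload": {
  "moves": [
    [0,0,0,0,0,0,0.4],
    [0,0,0,0,0,0,0.4],
    [0,0,-0.8,0,0,0,0.4],
    [0,0,-0.8,0,0,0,0.4],
    [0,0,-0.8,0,0,0,0.4]
  ]
}}

```text
time_s: 3.65
ee_pos: [0.5561, 0.0012, 0.0976]
eef_rot: [0.0, 0.738, 0.675, 0.0]
force: [-0.6, -0.6, 0.2]
width: 0.0344
gripper_force: 0.0
```

Call:
{"api": "play_rows", "payload": {
  "moves": [
    [0,0,0,0,0,0,0.4],
    [0,0,0,0,0,0,0],
    [0,0,0,0,0,0,0],
    [0,0,0,0,0,0,0],
    [0,0,0,0,0,0,0]
  ]
}}

```text
time_s: 4.15
ee_pos: [0.5559, 0.0012, 0.0974]
eef_rot: [0.0, 0.738, 0.675, 0.0]
force: [-0.2, 0.2, 1.9]
width: 0.0123
gripper_force: 60.0
```

Call:
{"api": "play_rows", "payload": {
  "moves": [
    [0,0,0,0,0,0,0],
    [0,0,0,0,0,0,0],
    [0,0,0,0,0,0,0],
    [0,0,0,0,0,0,0],
    [0,0,0,0,0,0,0]
  ]
}}

```text
time_s: 4.65
ee_pos: [0.5559, 0.0012, 0.0974]
eef_rot: [0.0, 0.738, 0.675, 0.0]
force: [-1.2, -0.5, 2.6]
width: 0.0119
gripper_force: 60.1
```

Call:
{"api": "play_rows", "payload": {
  "moves": [
    [0,0,-1,0,0,0,0],
    [0,0,-3,0,0,0,0],
    [0,0,-6,0,0,0,0],
    [0,0,-9,0,0,0,0],
    [0,0,-9,0,0,0,0]
  ]
}}

```text
time_s: 5.15
ee_pos: [0.5584, 0.0011, 0.1918]
eef_rot: [0.003, 0.738, 0.675, 0.003]
force: [0.4, 0.8, -0.8]
width: 0.0123
gripper_force: 59.7
```

```bash
python3 -c "
from h import *
go(.462,-.289,.187,-81.5)
"
```

```text
[-29.76  -7.01   0.39] [ 0.41 -0.38 76.37]
```

Call:
{"api": "play_rows", "payload": {
  "moves": [
    [-3,-0.7,0,0,0,7.6,0],
    [-6,-1.4,0,0,0,15.2,0],
    [-9,-2.1,0,0,0,22.8,0],
    [-12,-2.8,0,0,0,30.4,0],
    [-15,-3.5,0,0,0,38,0]
  ]
}}

```text
time_s: 5.65
ee_pos: [0.5065, -0.1459, 0.1863]
eef_rot: [-0.001, 0.919, 0.395, -0.001]
force: [0.7, -0.8, -1.3]
width: 0.0122
gripper_force: 59.7
```

```bash
python3 -c "
from h import *
go(.462,-.289,.187,-81.5)
"
```

```text
[-13.45   6.61  -0.07] [-0.08  0.08 38.07]
```

Call:
{"api": "play_rows", "payload": {
  "moves": [
    [-2.7,1.3,0,0,0,7.6,0],
    [-5.4,2.6,0,0,0,15.2,0],
    [-8.1,3.9,0,0,0,22.8,0],
    [-10.8,5.3,0,0,0,30.4,0],
    [-13.4,6.6,0,0,0,38,0]
  ]
}}

```text
time_s: 6.15
ee_pos: [0.4631, -0.2889, 0.1862]
eef_rot: [-0.001, 0.997, 0.074, -0.001]
force: [0.1, -0.7, -1.5]
width: 0.012
gripper_force: 59.7
```

```bash
python3 -c "
from h import *
go(.465,-.289,.05,-81.5)
print(snap('top','t2')[0,0]);snap('side','s2')
snap('wrist','w2')
a=load('w2')[2][:,:,::-1];b=load('t2')[2][:,:,::-1]
cv2.imwrite('pics/c3.png',np.hstack([cv2.resize(a,(400,300)),cv2.resize(b[200:380,340:580],(400,300))]))
"
```

```text
[ 0.21  0.06 13.62] [-0.08  0.08  0.04]
0.0038127880591557997
```

View pics/c3.png

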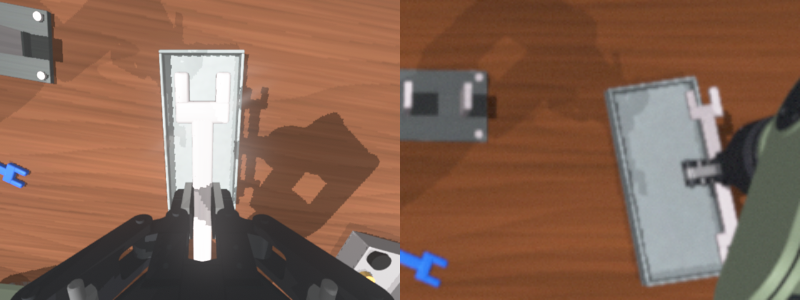

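Wrist half: the spanner lies along the tray and within its walls. Top half: the rails are bare. Now I lower it.

Call:
{"api": "play_rows", "payload": {
  "moves": [
    [0.1,0,4,0,0,0,0],
    [0.1,0,8,0,0,0,0],
    [0.1,0,12,0,0,0,0],
    [0.1,0,14.5,0,0,0,0],
    [0.1,0,15,0,0,0,0]
  ]
}}

```text
time_s: 6.8
ee_pos: [0.4631, -0.2853, 0.0339]
eef_rot: [-0.003, 0.997, 0.078, -0.003]
force: [0.1, 0.8, -1.5]
width: 0.0119
gripper_force: 59.6
```

Call:
{"api": "play_rows", "payload": {
  "moves": [
    [0,0,0.5,0,0,0,0],
    [0,0,1,0,0,0,0],
    [0,0,1.5,0,0,0,0],
    [0,0,1.9,0,0,0,0],
    [0,0,1.9,0,0,0,0]
  ]
}}

```text
time_s: 7.3
ee_pos: [0.4651, -0.2878, 0.0183]
eef_rot: [-0.0, 0.997, 0.077, 0.0]
force: [-0.8, -0.1, -1.3]
width: 0.0119
gripper_force: 59.7
```

Call:
{"api": "play_rows", "payload": {
  "moves": [
    [0,0,0.2,0,0,0,0],
    [0,0,0.2,0,0,0,0.25],
    [0,0,0.2,0,0,0,0.35],
    [0,0,0.2,0,0,0,0.35],
    [0,0,0.2,0,0,0,0.35]
  ]
}}

```text
time_s: 7.8
ee_pos: [0.4653, -0.288, 0.0165]
eef_rot: [0.0, 0.997, 0.077, 0.0]
force: [-0.2, 0.3, 0.2]
width: 0.0299
gripper_force: 0.0
```

Call:
{"api": "play_rows", "payload": {
  "moves": [
    [0,0,-1,0,0,0,0.35],
    [0,0,-4,0,0,0,0.35],
    [0,0,-9,0,0,0,0.5],
    [0,0,-14,0,0,0,1],
    [0,0,-19,0,0,0,1]
  ]
}}

```text
time_s: 8.3
ee_pos: [0.4648, -0.2876, 0.2091]
eef_rot: [0.0, 0.997, 0.077, 0.0]
force: [1.4, -0.5, 0.1]
width: 0.07
gripper_force: 0.0
```

```bash
python3 -c "
from h import *
go(.475,.342,.24,-84.6+180)
go(.475,.342,.24,-84.6)
print(env.sense()['qpos'])
"
```

```text
[ 10.72 -62.05  -3.11] [ 5.0000e-02  3.0000e-02 -1.7653e+02]
[ 10.72 -62.05  -3.11] [ 0.02 -0.03  3.47]
[-5.75196260e-01  2.98444956e-01  1.68301871e+00  9.83476664e-05
  1.15943874e+00  8.40719801e-01]
```

Call:
{"api": "play_rows", "payload": {
  "moves": [
    [0.4,-5,-0.6,0,0,0,1],
    [0.8,-10,-1.2,0,0,0,1],
    [1.2,-15,-1.8,0,0,0,1],
    [1.6,-20,-2.4,0,0,0,1],
    [2,-25,-3,0,0,0,1]
  ]
}}

```text
time_s: 8.8
ee_pos: [0.4459, -0.0385, 0.2372]
eef_rot: [0.0, 0.997, 0.077, 0.001]
force: [1.0, 0.2, 1.1]
width: 0.0855
gripper_force: 0.0
```

Call:
{"api": "play_rows", "payload": {
  "moves": [
    [0.5,-4,0,0,0,0,1],
    [0.5,-4,0,0,0,0,1],
    [0.5,-4,0,0,0,0,1]
  ]
}}

```text
time_s: 9.1
ee_pos: [0.4452, 0.0005, 0.2367]
eef_rot: [0.0, 0.997, 0.079, 0.001]
force: [0.6, 0.2, 0.2]
width: 0.0853
gripper_force: 0.0
```

```bash
python3 -c "
from h import *
snap('wrist','w3'); print(env.sense()['ee_pos'])
snap('top','t3'); snap('side','s3')
for z in (0.008,.09): print(z,proj('w3',(.5566,-.004,z)),proj('t3',(.5566,-.004,z)))
" ; python3 - <<'E'
from h import *
a=load('w3')[2][:,:,::-1];u,v=proj('w3',(.5566,-.004,.05)).astype(int);x0,y0=u-80,v-60
print(x0,y0)
crop('w3',x0,y0,x0+160,y0+120,5,'c4')
E
```

```text
[ 4.45307484e-01 -3.42190209e-04  2.36451224e-01]
0.008 [345.78137178 102.44727933] [360.35325954 262.23830052]
0.09 [352.60723746  92.5474202 ] [362.17327374 256.26077679]
268 38
```

View pics/c4.png

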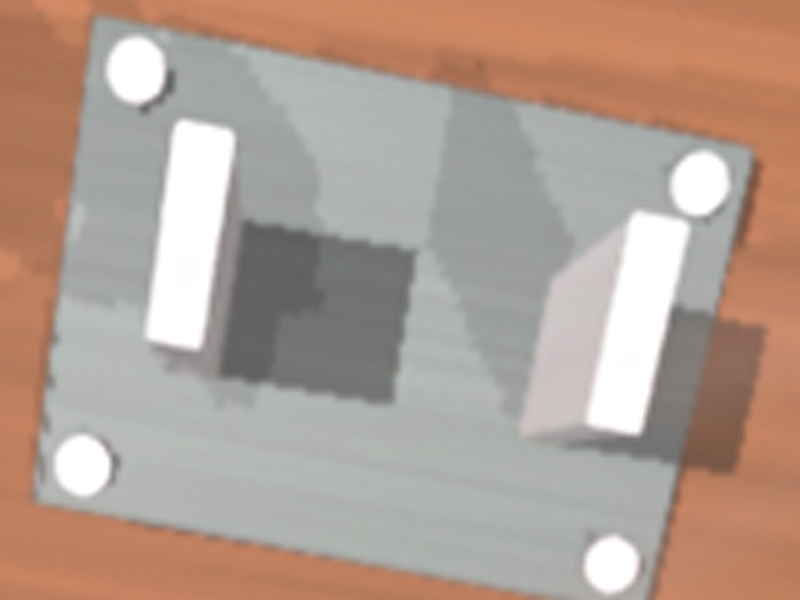

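Wrist crop: the left rail top has corners at (178,121), (236,131), (200,350) and (147,342). The right one has (634,211), (690,223), (638,436) and (586,427). The four base screws are also clear.

```bash
python3 - <<'E'
from h import *
np.set_printoptions(precision=4,suppress=True)
f=lambda p:(268+(p[0]+.5)/5-.5,38+(p[1]+.5)/5-.5)
L=[(178,121),(236,131),(200,350),(147,342)];Rr=[(634,211),(690,223),(638,436),(586,427)]
for z in (.085,.09,.095):
    l=np.array([onz('w3',f(p),z) for p in L]);r=np.array([onz('w3',f(p),z) for p in Rr])
    d=l.mean(0)-r.mean(0);print(z,(l.mean(0)+r.mean(0))/2,'spacing',np.linalg.norm(d),'yaw',np.degrees(np.arctan2(-d[0],d[1])))
sc=np.array([onz('w3',f(p),.0115) for p in [(136,70),(700,184),(611,564),(83,465)]]);print(sc.mean(0))
d=sc[0]+sc[3]-sc[1]-sc[2];print(np.degrees(np.arctan2(-d[0],d[1])), np.linalg.norm(d)/2)
go(.4753,.342,.24,-84.6)
E
```

```text
0.085 [ 0.5559 -0.003   0.085 ] spacing 0.07116356956865792 yaw -1.2012232563130658
0.09 [ 0.5553 -0.0027  0.09  ] spacing 0.06990921731044095 yaw -1.2012232563129737
0.095 [ 0.5547 -0.0024  0.095 ] spacing 0.06865486505222398 yaw -1.2012232563129708
[ 0.5554 -0.0026  0.0115]
-1.142454965290006 0.11013528964528893
[  8.2  -33.45  -0.4 ] [ 0.02 -0.01  3.38]
```

Call:
{"api": "play_rows", "payload": {
  "moves": [
    [-0.7,-5,0,0,0,0.7,1],
    [-1.4,-10,0,0,0,1.4,1],
    [-2,-15,0,0,0,2,1],
    [-2.6,-20,0,0,0,2.7,1],
    [-3.2,-25,0,0,0,3.4,1]
  ]
}}

```text
time_s: 9.75
ee_pos: [0.3758, 0.2406, 0.2361]
eef_rot: [-0.0, 0.999, 0.046, 0.0]
force: [2.1, 0.3, 0.3]
width: 0.0858
gripper_force: 0.0
```

Call:
{"api": "play_rows", "payload": {
  "moves": [
    [0,-4.8,0,0,0,0,1],
    [0,-9,0,0,0,0,1],
    [0,-9,0,0,0,0,1],
    [0,-9,0,0,0,0,1]
  ]
}}

```text
time_s: 10.15
ee_pos: [0.3676, 0.3291, 0.2355]
eef_rot: [0.001, 0.999, 0.048, -0.0]
force: [-0.2, -0.7, -0.7]
width: 0.0855
gripper_force: 0.0
```

```bash
python3 - <<'E'
from h import *
snap('wrist','w4'); print(env.sense()['ee_pos'])
u,v=proj('w4',(.4753,.342,.04)).astype(int);x0,y0=max(u-80,0),max(v-60,0)
print(x0,y0)
crop('w4',x0,y0,x0+160,y0+120,5,'c5')
E
```

```text
[0.36764808 0.32834444 0.23561127]
240 39
```

View pics/c5.png

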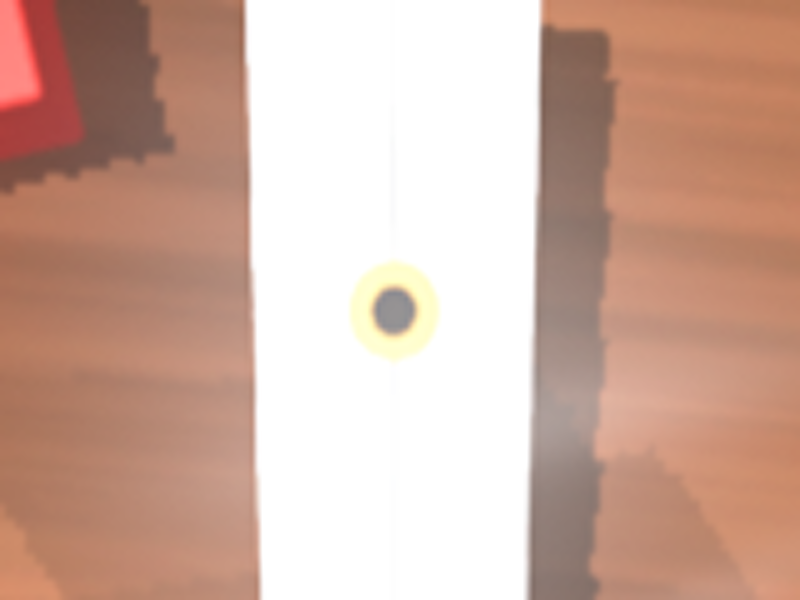

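Wrist crop: the brass sprue of the white mould is at (394,310). Its parting line is vertical from (393,0) to (394,600), and the red decoy is at far left.

```bash
python3 - <<'E'
from h import *
np.set_printoptions(precision=4,suppress=True)
f=lambda p:(240+(p[0]+.5)/5-.5,39+(p[1]+.5)/5-.5)
c=onz('w4',f((394,310)),.04);d=onz('w4',f((393,20)),.04)-onz('w4',f((394,580)),.04)
print(c,np.degrees(np.arctan2(d[1],d[0])))
# width from edges at v=310
a,b=[onz('w4',f(p),.04) for p in ((252,310),(536,310))];print(np.linalg.norm(a-b),(a+b)/2)
# triangulated sprue with top and side
print(tri([('w4',f((394,310))),('top0',(170+(646-525+.5)/6-.5,265+211.5/6-.5)),('side0',(325+(565-360+.5)/5-.5,360+111.5/5-.5))]))
go(c[0],c[1],.12,np.degrees(np.arctan2(d[1],d[0]))-90)
E
```

```text
[0.4743 0.3441 0.04  ] 5.3104535565361575
0.05143277270133919 [0.4743 0.3441 0.04  ]
(array([0.475 , 0.3428, 0.0402]), [np.float64(0.001484724496643152), np.float64(0.0008026891422389566), np.float64(0.0008444809390068093)])
[10.78 -0.58 11.55] [0.08 0.05 0.08]
```

Call:
{"api": "play_rows", "payload": {
  "moves": [
    [3,-0.1,3,0,0,0,1],
    [6,-0.3,6,0,0,0,1],
    [9,-0.4,9,0,0,0,1],
    [10.8,-0.5,11.5,0,0,0,1],
    [10.8,-0.5,11.5,0,0,0,1]
  ]
}}

```text
time_s: 10.7
ee_pos: [0.4751, 0.3415, 0.1174]
eef_rot: [0.002, 0.999, 0.045, -0.003]
force: [-1.6, -0.5, 0.3]
width: 0.0855
gripper_force: 0.0
```

Call:
{"api": "play_rows", "payload": {
  "moves": [
    [0,0,0,0,0,0,1],
    [0,0,0,0,0,0,1]
  ]
}}

```text
time_s: 10.9
ee_pos: [0.4743, 0.3442, 0.1226]
eef_rot: [-0.001, 0.999, 0.047, 0.001]
force: [-0.8, 0.5, 0.5]
width: 0.0852
gripper_force: 0.0
```

```bash
python3 - <<'E'
from h import *
go(.4748,.343,.02,-84.65)
E
```

```text
[ 0.02  0.14 10.26] [-0.05 -0.08  0.05]
```

Call:
{"api": "play_rows", "payload": {
  "moves": [
    [0,0.1,3,0,0,0,1],
    [0,0.1,6,0,0,0,1],
    [0,0.1,9,0,0,0,1],
    [0,0.1,10.2,0,0,0,1],
    [0,0.1,10.2,0,0,0,1]
  ]
}}

```text
time_s: 11.4
ee_pos: [0.4734, 0.3436, 0.0189]
eef_rot: [0.0, 0.999, 0.048, -0.001]
force: [-0.9, -0.2, 0.5]
width: 0.0854
gripper_force: 0.0
```

Call:
{"api": "play_rows", "payload": {
  "moves": [
    [0,0,0,0,0,0,1],
    [0,0,0,0,0,0,0.5],
    [0,0,0,0,0,0,0.4],
    [0,0,0,0,0,0,0.3],
    [0,0,0,0,0,0,0.3]
  ]
}}

```text
time_s: 11.9
ee_pos: [0.4749, 0.3442, 0.0204]
eef_rot: [-0.0, 0.999, 0.048, 0.001]
force: [-0.0, -1.5, 5.0]
width: 0.049
gripper_force: 65.0
```

Call:
{"api": "play_rows", "payload": {
  "moves": [
    [0,0,0,0,0,0,0],
    [0,0,0,0,0,0,0],
    [0,0,0,0,0,0,0],
    [0,0,0,0,0,0,0],
    [0,0,0,0,0,0,0]
  ]
}}

```text
time_s: 12.4
ee_pos: [0.4749, 0.3442, 0.0204]
eef_rot: [-0.0, 0.999, 0.048, 0.001]
force: [-0.6, -0.7, 5.1]
width: 0.0492
gripper_force: 65.0
```

Call:
{"api": "play_rows", "payload": {
  "moves": [
    [0,0,-1,0,0,0,0],
    [0,0,-4,0,0,0,0],
    [0,0,-8,0,0,0,0],
    [0,0,-12,0,0,0,0],
    [0,0,-16,0,0,0,0]
  ]
}}

```text
time_s: 12.9
ee_pos: [0.4734, 0.3434, 0.1803]
eef_rot: [0.0, 0.999, 0.048, -0.001]
force: [0.4, 0.6, -5.0]
width: 0.0491
gripper_force: 63.8
```

```bash
python3 - <<'E'
from h import *
go(.556,-.0035,.18,-1.2)
E
```

```text
[ 4.91 35.32  0.04] [-3.000e-02  1.000e-01 -8.333e+01]
```

Call:
{"api": "play_rows", "payload": {
  "moves": [
    [0.5,3.5,0,0,0,-8.2,0],
    [1,7,0,0,0,-16.4,0],
    [1.5,10.5,0,0,0,-24.6,0],
    [2,14,0,0,0,-32.8,0],
    [2.5,17.5,0,0,0,-41,0]
  ]
}}

```text
time_s: 13.4
ee_pos: [0.5151, 0.1706, 0.1788]
eef_rot: [-0.0, 0.918, 0.397, -0.001]
force: [0.3, -0.5, -4.6]
width: 0.049
gripper_force: 64.0
```

```bash
python3 - <<'E'
from h import *
go(.556,-.0035,.18,-1.2)
E
```

```text
[-9.9  14.89 -0.12] [ -0.07   0.05 -41.98]
```

Call:
{"api": "play_rows", "payload": {
  "moves": [
    [-2,3,0,0,0,-8.4,0],
    [-4,6,0,0,0,-16.8,0],
    [-6,9,0,0,0,-25.2,0],
    [-8,12,0,0,0,-33.6,0],
    [-9.9,14.9,0,0,0,-42,0]
  ]
}}

```text
time_s: 13.9
ee_pos: [0.555, -0.0038, 0.1788]
eef_rot: [-0.001, 0.714, 0.7, -0.0]
force: [1.0, -0.5, -5.3]
width: 0.049
gripper_force: 64.0
```

Call:
{"api": "play_rows", "payload": {
  "moves": [
    [0,0,0,0,0,0,0],
    [0,0,0,0,0,0,0],
    [0,0,0,0,0,0,0]
  ]
}}

```text
time_s: 14.2
ee_pos: [0.555, -0.0016, 0.1787]
eef_rot: [-0.001, 0.717, 0.697, -0.0]
force: [0.5, 0.0, -4.4]
width: 0.0492
gripper_force: 63.9
```

```bash
python3 - <<'E'
from h import *
go(.556,-.0035,.13,-1.2)
E
```

```text
[-0.19  0.11  4.87] [-0.07 -0.04 -0.36]
```

Lower to about 1.5 cm above the rails, then look from the wrist and from outside.

Call:
{"api": "play_rows", "payload": {
  "moves": [
    [-0.2,0.1,2,0,0,-0.4,0],
    [-0.2,0.1,4,0,0,-0.4,0],
    [-0.2,0.1,5.3,0,0,-0.4,0],
    [-0.2,0.1,5.3,0,0,-0.4,0],
    [-0.2,0.1,5.3,0,0,-0.4,0]
  ]
}}

```text
time_s: 14.7
ee_pos: [0.5569, -0.0037, 0.1263]
eef_rot: [0.0, 0.714, 0.7, 0.0]
force: [0.2, -0.1, -5.2]
width: 0.049
gripper_force: 63.7
```

```bash
python3 - <<'E'
from h import *
np.set_printoptions(precision=4,suppress=True)
go(.556,-.0035,.1104,-1.2)
for n,f in(('wrist','w5'),('top','t5'),('side','s5')): snap(n,f)
def c(f,x0,y0,x1,y1,s): return cv2.resize(load(f)[2][y0:y1,x0:x1,::-1],None,fx=s,fy=s,interpolation=cv2.INTER_CUBIC)
a=c('s5',305,170,385,290,5); b=c('w5',220,110,420,310,2)
cv2.imwrite('pics/c6.png',np.hstack([a,cv2.copyMakeBorder(b,0,200,0,0,cv2.BORDER_CONSTANT)]))
E
```

```text
[ 0.02 -0.09  1.59] [ 0.02 -0.01  0.11]
```

View pics/c6.png

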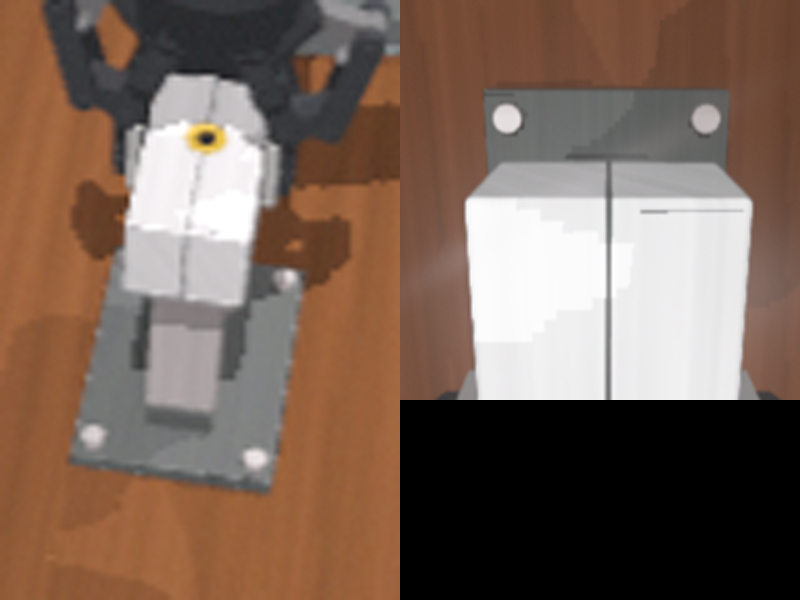

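Side half: the mould is held above the stand with its sprue at (207,138) and screws at (92,435), (255,458) and (286,279). Wrist half: its end has top corners at (466,200) and (751,200), screws at (507,118) and (706,118), and the parting line at u=609.

```bash
python3 - <<'E'
from h import *
np.set_printoptions(precision=4,suppress=True)
S=lambda u,v:(305+(u+.5)/5-.5,170+(v+.5)/5-.5); W=lambda u,v:(220+(u-400+.5)/2-.5,110+(v+.5)/2-.5)
zb=.1263-.0204
print('sprue side',onz('s5',S(207,138),zb+.04))
s=[onz('s5',S(*p),.0115) for p in((92,435),(255,458),(286,279))];print(s,'centre',(s[0]+s[2])/2)
cs=np.array([onz('s5',S(*p),zb+z) for p,z in(((132,227),.04),((255,243),.04),((125,292),0),((243,306),0))]);print('side end',cs, cs.mean(0))
e=np.array([onz('w5',W(*p),zb+z) for p,z in(((466,200),.04),((751,200),.04),((497,163),0),((715,163),0))]);print('w end',e)
w=np.array([onz('w5',W(*p),.0115) for p in((507,118),(706,118))]);print('w screws',w)
E
```

```text
sprue side [ 0.5583 -0.0071  0.1459]
[array([0.5953, 0.0494, 0.0115]), array([0.5227, 0.0505, 0.0115]), array([ 0.5198, -0.0585,  0.0115])] centre [ 0.5575 -0.0045  0.0115]
side end [[0.5819 0.0489 0.1459]
 [0.5322 0.0494 0.1459]
 [0.5837 0.048  0.1059]
 [0.5346 0.0476 0.1059]] [0.5581 0.0484 0.1259]
w end [[0.5328 0.0519 0.1459]
 [0.5816 0.051  0.1459]
 [0.5318 0.0519 0.1059]
 [0.5816 0.0509 0.1059]]
w screws [[0.5206 0.0532 0.0115]
 [0.5927 0.0519 0.0115]]
```

Both views say the mould is about 2 mm short in +y and 0.5 mm over in +x. I correct that and lower gently.

Call:
{"api": "play_rows", "payload": {
  "moves": [
    [0.18,-0.05,0,0,0,0,0],
    [0.18,-0.05,0.5,0,0,0,0],
    [0.18,-0.05,0.9,0,0,0,0],
    [0.18,-0.05,1.2,0,0,0,0],
    [0.18,-0.05,1.3,0,0,0,0]
  ]
}}

```text
time_s: 15.35
ee_pos: [0.5558, -0.0025, 0.1123]
eef_rot: [-0.0, 0.714, 0.7, -0.0]
force: [-0.3, -0.5, -4.6]
width: 0.0489
gripper_force: 63.9
```

Call:
{"api": "play_rows", "payload": {
  "moves": [
    [0,0,0.05,0,0,0,0],
    [0,0,0.1,0,0,0,0],
    [0,0,0.15,0,0,0,0],
    [0,0,0.15,0,0,0,0]
  ]
}}

```text
time_s: 15.75
ee_pos: [0.5562, -0.0025, 0.1115]
eef_rot: [0.0, 0.714, 0.7, 0.0]
force: [-0.5, -0.4, -5.3]
width: 0.049
gripper_force: 63.9
```

```bash
python3 - <<'E'
from h import *
s=env.sense();print(s['ee_pos'],s['force']);go(.5555,-.0018,.1104,-1.2)
E
```

```text
[ 0.55617571 -0.00250511  0.11151048] [-0.51984408 -0.36983665 -5.29602155]
[ 0.07 -0.07  0.11] [ 0.   -0.    0.07]
```

Call:
{"api": "play_rows", "payload": {
  "moves": [
    [0.06,0,0,0,0,0,0],
    [0.06,0,0.04,0,0,0,0],
    [0.06,0,0.08,0,0,0,0],
    [0.06,0,0.12,0,0,0,0],
    [0.06,0,0.12,0,0,0,0]
  ]
}}

```text
time_s: 16.25
ee_pos: [0.5562, -0.0019, 0.1105]
eef_rot: [0.0, 0.714, 0.7, 0.0]
force: [-1.0, -0.0, -3.3]
width: 0.0493
gripper_force: 64.2
```

Contact is beginning, with the weight partly taken by the rails.

Call:
{"api": "play_rows", "payload": {
  "moves": [
    [0,0,0.04,0,0,0,0],
    [0,0,0.08,0,0,0,0],
    [0,0,0.08,0,0,0,0]
  ]
}}

```text
time_s: 16.55
ee_pos: [0.5562, -0.0019, 0.1104]
eef_rot: [0.0, 0.714, 0.7, 0.0]
force: [-3.4, -0.5, 5.0]
width: 0.049
gripper_force: 65.1
```

```bash
python3 - <<'E'
from h import *
np.set_printoptions(precision=4,suppress=True)
s=env.sense();print(s['ee_pos'],s['force'],s['moment'])
for n,f in(('wrist','w6'),('side','s6')): snap(n,f)
def c(f,x0,y0,x1,y1,s): return cv2.resize(load(f)[2][y0:y1,x0:x1,::-1],None,fx=s,fy=s,interpolation=cv2.INTER_CUBIC)
a=c('s6',305,170,385,290,5); b=c('w6',220,110,420,310,2)
cv2.imwrite('pics/c7.png',np.hstack([a,cv2.copyMakeBorder(b,0,200,0,0,cv2.BORDER_CONSTANT)]))
E
```

```text
[ 0.5562 -0.0019  0.1104] [-3.3926 -0.493   4.9808] [ 0.1161  0.6087 -0.0114]
```

View pics/c7.png

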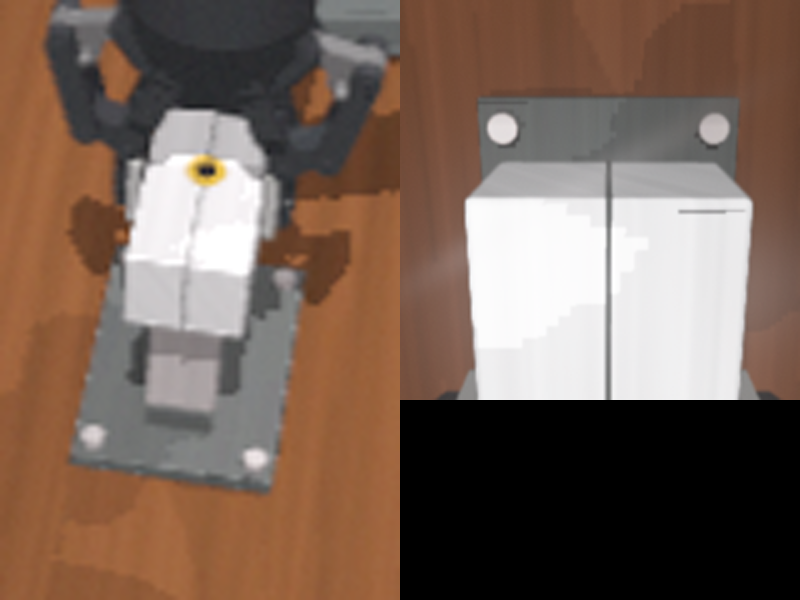

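The mould is on both rails and carrying load. The sprue is at (206,170) in the side half. In the wrist half the screws are at (502,129) and (714,129), with their midpoint u=608 against the parting line at 609.

```bash
python3 - <<'E'
from h import *
np.set_printoptions(precision=4,suppress=True)
S=lambda u,v:(305+(u+.5)/5-.5,170+(v+.5)/5-.5); W=lambda u,v:(220+(u-400+.5)/2-.5,110+(v+.5)/2-.5)
print('sprue side',onz('s6',S(206,170),.13))
cs=np.array([onz('s6',S(*p),.09+z) for p,z in(((130,259),.04),((253,275),.04),((124,321),0),((241,336),0))]);print('side end', cs.mean(0))
e=np.array([onz('w6',W(*p),.09+z) for p,z in(((466,200),.04),((751,200),.04),((497,163),0),((715,163),0))]);print('w end',e.mean(0))
w=np.array([onz('w6',W(*p),.0115) for p in((502,129),(714,129))]);print('w screws',w.mean(0))
E
```

```text
sprue side [ 0.5575 -0.0043  0.13  ]
side end [0.5577 0.0509 0.11  ]
w end [0.5563 0.0532 0.11  ]
w screws [0.5565 0.0522 0.0115]
```

Centred to within about 1 mm in both views, so I release.

Call:
{"api": "play_rows", "payload": {
  "moves": [
    [0,0,-0.05,0,0,0,0],
    [0,0,-0.05,0,0,0,0.65],
    [0,0,-0.05,0,0,0,0.7],
    [0,0,-0.05,0,0,0,0.9],
    [0,0,-0.05,0,0,0,0.9]
  ]
}}

```text
time_s: 17.15
ee_pos: [0.5564, -0.0019, 0.1099]
eef_rot: [0.0, 0.714, 0.7, 0.0]
force: [-0.7, -0.1, -0.4]
width: 0.077
gripper_force: 0.0
```

Call:
{"api": "play_rows", "payload": {
  "moves": [
    [0,0,-0.5,0,0,0,0.9],
    [0,0,-2,0,0,0,0.9],
    [0,0,-5,0,0,0,0.9],
    [0,0,-9,0,0,0,0.9],
    [0,0,-13,0,0,0,0.9]
  ]
}}

```text
time_s: 17.65
ee_pos: [0.5559, -0.0019, 0.2414]
eef_rot: [-0.0, 0.714, 0.7, -0.0]
force: [0.3, 0.7, -0.3]
width: 0.0767
gripper_force: 0.0
```

Call:
{"api": "play_rows", "payload": {
  "moves": [
    [-4,-4,0,0,0,0,0.9],
    [-8,-8,0,0,0,0,0.9],
    [-10,-12,0,0,0,0,0.9],
    [-10,-15,0,0,0,0,0.9],
    [-10,-15,0,0,0,0,0.9]
  ]
}}

```text
time_s: 18.15
ee_pos: [0.3999, -0.0992, 0.2403]
eef_rot: [-0.001, 0.715, 0.699, -0.001]
force: [0.7, 1.0, -0.5]
width: 0.0773
gripper_force: 0.0
```

```bash
python3 - <<'E'
from h import *
for n,f in(('top','t7'),('side','s7')): snap(n,f)
def c(f,x0,y0,x1,y1,s): return cv2.resize(load(f)[2][y0:y1,x0:x1,::-1],None,fx=s,fy=s,interpolation=cv2.INTER_CUBIC)
a=c('t7',320,225,400,295,5); b=c('s7',305,140,445,270,2.857)
b=cv2.resize(b,(400,371));H=371
cv2.imwrite('pics/c8.png',np.hstack([a,cv2.resize(b,(400,371))]) if a.shape[0]==371 else np.hstack([cv2.copyMakeBorder(a,0,max(0,371-a.shape[0]),0,0,0)[:371],b]))
E
```

```text
(no output)
```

View pics/c8.png

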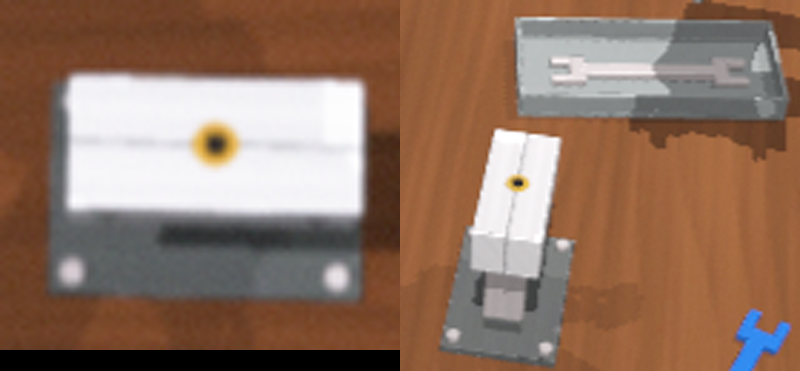

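The mould sits level on both rails with its sprue up at (215,144) in the top half, and the spanner lies flat inside the tray. One last numeric check.

```bash
python3 - <<'E'
from h import *
f=lambda u,v:(320+(u+.5)/5-.5,225+(v+.5)/5-.5)
c=np.mean([onz('t7',f(*p),.13) for p in((67,73),(364,80),(362,215),(68,210))],0)
s=np.mean([onz('t7',f(*p),.0115) for p in((70,271),(336,277))],0)
print(c,onz('t7',f(215,144),.13),s+[.036,-.0007,0])
d=onz('t7',f(364,145),.13)-onz('t7',f(67,139),.13);print(np.degrees(np.arctan2(d[0],-d[1])))
E
```

```text
[ 0.55576763 -0.00296603  0.13      ] [ 0.55583045 -0.00293236  0.13      ] [ 0.55614349 -0.00390616  0.0115    ]
-1.0966043795758784
```

Centre is within 1 mm and yaw is −1.1° against the stand's −1.2°, so I hand in.

```bash
python3 -c "
from bench import env
print(env.job_done())"
```

```text
the job is handed in; nothing more can be done
None
```

The spanner lies flat in the tool tray, and the long mould rests across both rails, sprue hole up, within about 1 mm of centre and 0.1° of square by the cameras; the job is handed in, but it returned no verdict.

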